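# Run a fingertip along the switch row

## Task

Switch off the five radio outlets: run your fingertips lightly along the row of five small toggle levers on the distribution box, from the end farthest from the big main switch towards it, tipping every lever over in turn in one pass, without leaving the row on the way. Stop short of the main switch, which must stay on, then lift clear; do not press hard on the box, and leave the valve, jar, carton and screwdriver where they are.

Things in the scene. Friction and masses are not known exactly. Their poses are not given: they have to be found in the camera images.
- panel: Bench power distribution box, grey case with a bare aluminium top, 150 mm (its x) by 360 mm (its y) by 60 mm high, fixed. Origin: centre of its underside, on the bench; z up. Six toggle levers stand on its flat top in a row along its y, at x = -35 mm: five small equal ones (pivots at y = +135, +90, +45, 0, -45 mm) and, after a gap, the bigger main switch (y = -135 mm).
- sw1 (a joint): Small steel toggle (first of the row, at the end farthest from the main switch): lever 7 mm thick, 10 mm ball centred 32 mm from its pivot, which lies in the box's top face. Rad: 0 = on, leaning 25 deg away from the main switch, ball centre 29 mm above the top; 0.436 = upright; grows towards the main switch; stop at 1.745 (ball's highest point 13 mm above the top). Off beyond 0.75. No spring; 1 to 2 N moves it; it stays where left.
- sw2 (a joint): Small steel toggle (second): lever 7 mm thick, 10 mm ball centred 32 mm from its pivot, which lies in the box's top face. Rad: 0 = on, leaning 25 deg away from the main switch, ball centre 29 mm above the top; 0.436 = upright; grows towards the main switch; stop at 1.745 (ball's highest point 13 mm above the top). Off beyond 0.75. No spring; 1 to 2 N moves it; it stays where left.
- sw3 (a joint): Small steel toggle (third): lever 7 mm thick, 10 mm ball centred 32 mm from its pivot, which lies in the box's top face. Rad: 0 = on, leaning 25 deg away from the main switch, ball centre 29 mm above the top; 0.436 = upright; grows towards the main switch; stop at 1.745 (ball's highest point 13 mm above the top). Off beyond 0.75. No spring; 1 to 2 N moves it; it stays where left.
- sw4 (a joint): Small steel toggle (fourth): lever 7 mm thick, 10 mm ball centred 32 mm from its pivot, which lies in the box's top face. Rad: 0 = on, leaning 25 deg away from the main switch, ball centre 29 mm above the top; 0.436 = upright; grows towards the main switch; stop at 1.745 (ball's highest point 13 mm above the top). Off beyond 0.75. No spring; 1 to 2 N moves it; it stays where left.
- sw5 (a joint): Small steel toggle (fifth and last, the one nearest the main switch): lever 7 mm thick, 10 mm ball centred 32 mm from its pivot, which lies in the box's top face. Rad: 0 = on, leaning 25 deg away from the main switch, ball centre 29 mm above the top; 0.436 = upright; grows towards the main switch; stop at 1.745 (ball's highest point 13 mm above the top). Off beyond 0.75. No spring; 1 to 2 N moves it; it stays where left.
- sw1_pivot (a point): Pivot point of the first small lever, on the box's top surface (60 mm above the bench); z up. The five small levers stand evenly, 45 mm apart, on the straight line from sw1_pivot to sw5_pivot, which runs on to main_pivot.
- sw5_pivot (a point): Pivot point of the fifth small lever, on the box's top surface (60 mm above the bench); z up. The five small levers stand evenly, 45 mm apart, on the straight line from sw1_pivot to sw5_pivot, which runs on to main_pivot.
- main (a joint): Main switch: bigger steel lever, 12 mm thick, ball tip of 18 mm diameter centred 42 mm from its pivot, moving like the small ones: 0 = on, leaning 25 degrees towards the small levers (starts at 0 to 0.05), grows as it is tipped away from them. To be left on and untouched.
- main_pivot (a point): Pivot point of the main switch, on the box's top, 90 mm beyond sw5_pivot on the same line. Its ball tip leans 18 mm back towards the small levers.
- valve: Loose glass radio valve with a black base, 40 mm diameter, 68 mm high, standing upright on the box's top behind the row (about 80 mm from its line, on the +x side of the box). Fragile bystander. Origin: centre of its underside.
- jar: Bystander: loose closed jar, 60 mm diameter, 75 mm high, standing on the bench near the first-switch end of the box. Origin: centre of its underside.
- carton: Bystander: loose cardboard carton, 55 x 55 x 110 mm high, standing on the bench near the main-switch end of the box. Origin: centre of its underside.
- driver: Bystander: loose screwdriver lying on the bench on the robot's side of the box. Origin: on the bench under its middle, x along the tool towards its tip.

How it is judged:
On the way, in this order (a step that is already met when the one before it is completed fails the run):
1. small lever 1 of the row is tipped over to off (value of joint sw1 above 0.75 rad), for 0.05 s.
2. small lever 2 of the row is tipped over to off (value of joint sw2 above 0.75 rad), for 0.05 s.
3. small lever 3 of the row is tipped over to off (value of joint sw3 above 0.75 rad), for 0.05 s.
4. small lever 4 of the row is tipped over to off (value of joint sw4 above 0.75 rad), for 0.05 s.
5. small lever 5 of the row is tipped over to off (value of joint sw5 above 0.75 rad), for 0.05 s.
At the end, for the whole second after the job is handed in: All five small levers are past 0.75 rad (18 degrees past upright, towards the main switch) and still, the main switch is below 0.25 rad, the valve, jar and carton stand upright (within 0.2 rad) and they and the screwdriver are within 20 mm of where they began (value of joint each of sw1, sw2, sw3, sw4, sw5 above 0.75 rad and value of joint main below 0.25 rad and distance of each of valve, jar, carton, driver from where it was at the start of the episode below 0.02 m and angle between each of valve, jar, carton's own z axis and vertical below 0.2 rad and velocity of joint each of sw1, sw2, sw3, sw4, sw5 below 0.05 rad/s); the robot touches nothing.
It fails at once if the main switch is moved (0.25 rad) (value of joint main above 0.25 rad).
It fails at once if the fingertips leave the row between the first and the last lever: the grasp point more than 40 mm to the side of the row's line (value of joint sw1 above 0.75 rad and value of joint sw5 below 0.75 rad and (x of the grasp point in the frame of panel below -0.075 m or x of the grasp point in the frame of panel above 0.005 m)).
It fails at once if the fingertips leave the row between the first and the last lever: the grasp point (some 20 mm above the fingertips) more than 85 mm above the box's top (value of joint sw1 above 0.75 rad and value of joint sw5 below 0.75 rad and z of the grasp point in the frame of panel above 0.145 m).
It fails at once if the arm presses hard (over 20 N) on the box or its switches (contact force between any of the fingers, the arm and panel above 20 N).
It fails at once if the valve, jar, carton or screwdriver is lifted, knocked or carried off (20 mm), or the valve tipped (0.3 rad) (distance of any of valve, jar, carton, driver from where it was at the start of the episode above 0.02 m or angle between valve's own z axis and vertical above 0.3 rad).
It also fails if it takes over 35 s, if anything falls off the work surface, if the arm or the gripper's body presses on something with over 40 N, if the wrist force passes 120 N, or if a joint passes its speed limit or range.

## Robot

A 7-joint arm with a two-finger parallel gripper is mounted at the origin on the work surface. World frame = base frame: x ahead of the robot, y to its left, z up, the work surface at z = 0. Lengths are in m, angles in rad, forces in N, time in s.
With the tool pointing down it reaches from about 0.4 to 0.9 m from the base axis. Payload 5.5 kg.
Tool frame: the origin (TCP) lies midway between the tips of the shut fingers; the grasp point (between the pads) lies 19 mm behind it (manip.grip_depth is the distance from the TCP to the grasp point, in m); z points along the fingers, y is the line along which they close (so a half turn about z gives the same grasp; the last joint's range is limited). The gripper opens to 92 mm and grips with 3 to 60 N. Pads are 19 mm wide; open, the fingers measure 130 mm over their backs; the gripper's body (75 mm by 190 mm) begins 47 mm behind the grasp point.
Start: joints at [-0.964, 0.501, -0.427, 1.55, 0.221, 1.138, -0.21], TCP at [0.219, 0.612, 0.227] pointing down, gripper open.
Joint ranges: [-2.88, 2.88], [-0.31, 2.03], [-1.54, 1.56], [0.2, 2.42], [-1.41, 4.55], [0.19, 2.02], [-2.57, 2.57]. Speed limits (rad/s): [2.57, 2.57, 3.14, 3.14, 3.14, 3.14, 3.14].

## Interface

Orientations are given as a unit quaternion [x, y, z, w].
In Python, from bench import manip, effector, viewer gives the robot as it stands. Calls block until the motion is done:
- manip.move_pose(position, orientation): joint-space move of the TCP to a pose.
- manip.servo_line(position, ori=None, vel=0.15): straight line of the TCP; ori=None keeps the orientation; vel is the mean speed in m/s.
- manip.movej(angles): joint-space move.
- effector.open_jaws() and effector.close(f_grip=None): open the fingers fully, or close them until they stop; f_grip is the grip in N (None keeps the last).
- manip.sleep(seconds).
- manip.solve_ik(position, orientation): joint angles nearest the present ones, or None.
- viewer.get_image(name): name is "scene" or "top" or "wrist"; returns the picture (480x640x3 uint8, red, green, blue); there is no depth.
- viewer.get_calibration(name): a dict with "vfov" (degrees; the focal length in pixels is half the picture's height over the tangent of half this angle, whatever the lens; pixels are square), "cx", "cy" (the principal point, pixels), "eye" and "attitude" of the camera in the world. Camera axes: x right, y down, z forward; pixel columns grow to the right and rows downward; lengths in m; the calibration is good to about 2 mm. A picture is of the moment at which its call begins: read the wrist's pose just before it. get_calibration takes no time and is no camera call; for the wrist camera it gives the pose at the moment of the call.
A pose or a line that the arm cannot do raises manip.PlanningError and nothing moves.
- manip.hand_in(): hands the job in; it is judged then, once.
Readings, each from a call of its own:
- manip.current_clock(): time.
- manip.current_q(): joint angles.
- manip.current_joint_velocities(): joint speeds.
- manip.current_tau(): joint torques, N m.
- manip.current_tool_pos(): TCP position.
- manip.current_tcp_rot(): TCP orientation.
- manip.current_force(): force on the tool from outside, world axes, zero at the start.
- manip.current_wrist_torque(): the same for the moment, N m.
- manip.current_finger_gap(): finger opening in m.
- manip.current_gripper_force(): force on a finger pad.
Only numpy, scipy, OpenCV 4.12 (cv2) and the standard library are available. Lean on these libraries where they do the work, as an engineer would, in place of code of your own. Each camera call takes 0.05 s, during which the arm holds its last target. There are 200 camera calls.

## Working session

There is one attempt and no reset: what is moved stays moved. The work goes in short steps, each a Python script; the robot and the scene stay as the last script left them, time stands still between calls to the robot, and variables do not carry over. Pictures are saved under pics/ and viewed, at most 10 in all, crops included, and the job is handed in when it is done.

```bash
mkdir -p pics; python3 - <<'E'
from bench import manip, effector, viewer
import cv2
for n in ("scene","top"):
    im=viewer.get_image(n); cv2.imwrite(f"pics/{n}0.png",im[:,:,::-1]); print(n,viewer.get_calibration(n))
print(manip.current_clock(),manip.current_tcp_rot())
E
```

```text
scene {'vfov': 47.35499272439425, 'cx': 316.0392204587835, 'cy': 237.90625076911513, 'eye': array([ 1.18557981, -0.38701305,  0.76468761]), 'attitude': array([ 0.81200914,  0.43123705, -0.17787019, -0.35076766])}
top {'vfov': 45.055542871557016, 'cx': 314.18315378109827, 'cy': 231.23030731374783, 'eye': array([0.41662257, 0.05906798, 1.11555668]), 'attitude': array([-0.69601148,  0.71283604, -0.05667026,  0.06497144])}
0.1 [ 1.71057672e-01  9.85260622e-01 -8.68165334e-04 -1.62102253e-04]
```

View pics/top0.png

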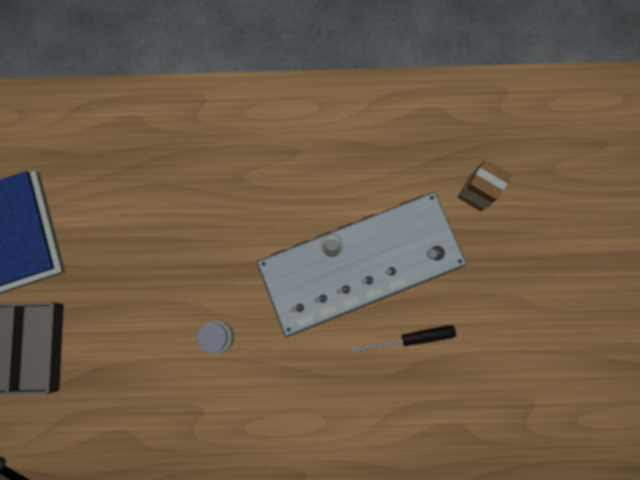

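View pics/scene0.png

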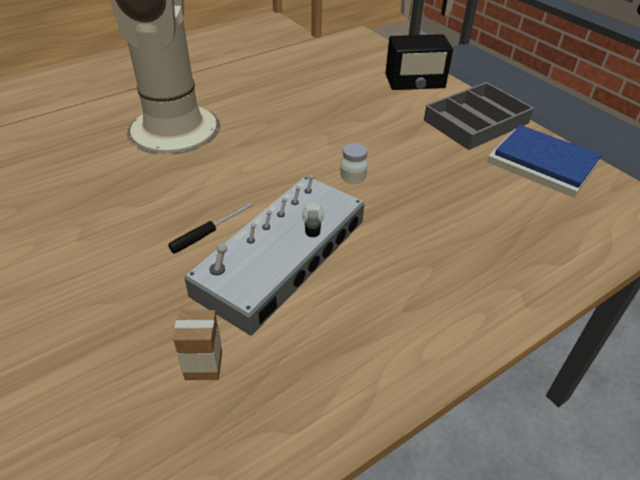

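The top view shows the box with top corners near (259,264), (434,194), (465,264) and (287,335). The small levers run from (299,308) to (391,271), with the main switch at (436,253), the jar at (214,337), the carton at (485,185), the driver at (405,340) and the valve at (332,245). The scene view agrees.

```bash
cat > h.py <<'E'
import numpy as np, cv2
from scipy.spatial.transform import Rotation as R
from bench import manip, effector, viewer
def cam(c):
    f=240/np.tan(np.radians(c["vfov"])/2); return f,R.from_quat(c["attitude"]),np.array(c["eye"])
def ray(c,uv,z):
    f,r,e=cam(c); uv=np.atleast_2d(uv).astype(float)
    d=r.apply(np.c_[(uv[:,0]-c["cx"])/f,(uv[:,1]-c["cy"])/f,np.ones(len(uv))])
    return e+d*((z-e[2])/d[:,2])[:,None]
def proj(c,P):
    f,r,e=cam(c); p=r.inv().apply(np.atleast_2d(P)-e); return np.c_[c["cx"]+f*p[:,0]/p[:,2],c["cy"]+f*p[:,1]/p[:,2]]
E
python3 - <<'E'
from h import *
c=viewer.get_calibration("top"); im=cv2.imread("pics/top0.png")
hsv=cv2.cvtColor(im,cv2.COLOR_BGR2HSV); m=((hsv[...,1]<60)&(hsv[...,2]>110)).astype(np.uint8)
m[:150]=0;m[360:]=0;m[:,:240]=0
m=cv2.morphologyEx(m,cv2.MORPH_CLOSE,np.ones((5,5)))
k=max(cv2.findContours(m,0,cv2.CHAIN_APPROX_NONE)[0],key=cv2.contourArea)[:,0]
W=ray(c,k,.06)[:,:2]
(ctr,sz,a)=cv2.minAreaRect((W*1000).astype(np.float32)); print("centre,size",ctr,sz,a)
b=cv2.boxPoints((ctr,sz,a))/1000; ctr=np.array(ctr)/1000
e=b-np.roll(b,1,0); y=e[np.argmax(np.linalg.norm(e,axis=1))]; y/=np.linalg.norm(y); y*=np.sign(y[1])
x=np.array([y[1],-y[0]]); print("x",x,"y",y)
w=lambda px,py,z:np.r_[ctr+px*x+py*y,z]
ys=[.135,.09,.045,0,-.045,-.135]
piv=np.array([w(-.035,v,.06) for v in ys]); tips=np.array([w(-.035,v+.0135,.089) for v in ys[:5]]+[w(-.035,-.135+.0177,.098)])
print(piv.round(4)); np.savez("p.npz",ctr=ctr,x=x,y=y)
for n in("top","scene"):
    c=viewer.get_calibration(n); i=cv2.imread(f"pics/{n}0.png")
    i=cv2.resize(i,None,fx=4,fy=4,interpolation=cv2.INTER_CUBIC)
    for P,col in((piv,(0,0,255)),(tips,(0,255,0)),(np.r_[b.T,[[.06]*4]].T,(255,0,0))):
        for q in proj(c,P): cv2.circle(i,tuple(int(v) for v in (q+.5)*4),3,col,-1)
    o=(240,180) if n=="top" else (180,160)
    i=i[o[1]*4:o[1]*4+640,o[0]*4:o[0]*4+960]; cv2.imwrite(f"pics/{n}1.png",cv2.resize(i,(800,533)))
for nm,uv,z in(("jar",(214,337),.075),("carton",(490,180),.11),("drv",(405,340),.01),("valve",(332,245),.128)): print(nm,ray(viewer.get_calibration("top"),uv,z).round(3))
E
```

```text
centre,size (540.9423217773438, -15.872589111328125) (142.09274291992188, 353.4278564453125) 20.246248245239258
x [0.93821394 0.34605566] y [-0.34605566  0.93821394]
[[ 0.4614  0.0987  0.06  ]
 [ 0.477   0.0565  0.06  ]
 [ 0.4925  0.0142  0.06  ]
 [ 0.5081 -0.028   0.06  ]
 [ 0.5237 -0.0702  0.06  ]
 [ 0.5548 -0.1546  0.06  ]]
jar [[0.412 0.251 0.075]]
carton [[ 0.677 -0.247  0.11 ]]
drv [[ 0.398 -0.096  0.01 ]]
valve [[0.564 0.039 0.128]]
```

View pics/top1.png

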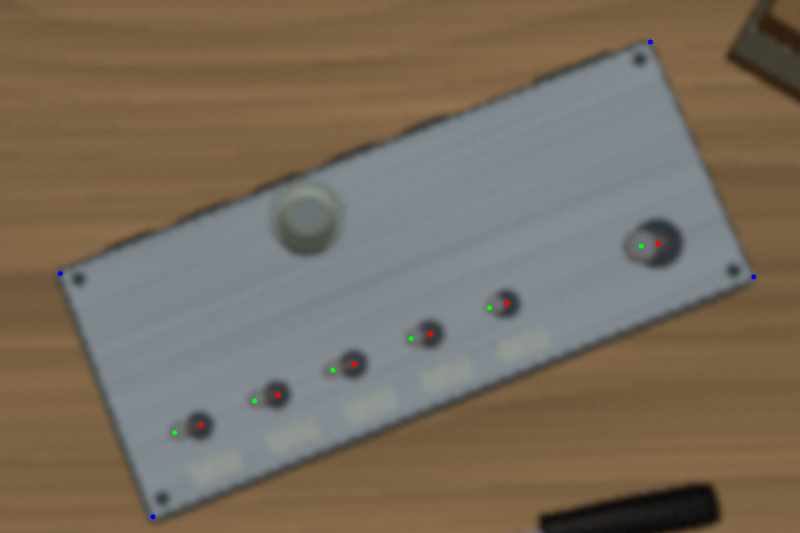

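View pics/scene1.png

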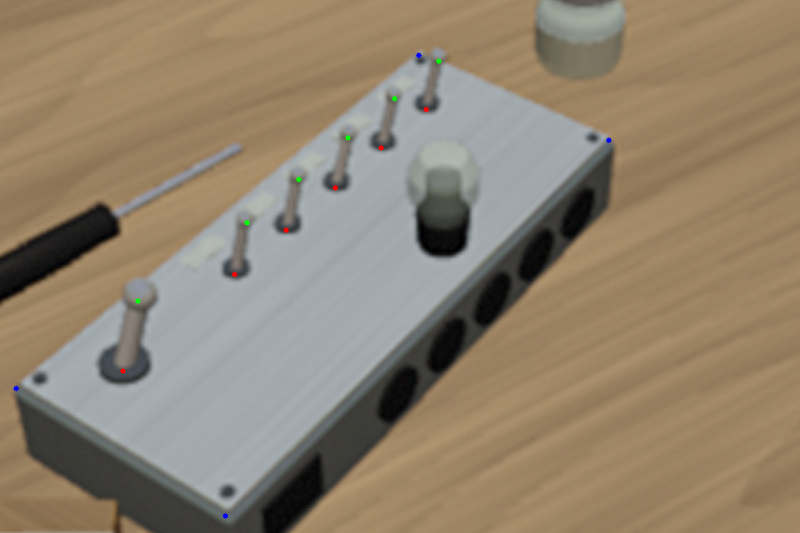

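The projected pivots and ball tips land on the levers in both views. Closing the jaws and moving above the start of the row.

```bash
cat >> h.py <<'E'
def at(px,py,z):
    p=np.load("p.npz"); return np.r_[p["ctr"]+px*p["x"]+py*p["y"],z]
def ori():
    y=np.r_[np.load("p.npz")["y"],0]; z=np.array([0,0,-1.]); return R.from_matrix(np.c_[np.cross(y,z),y,z]).as_quat()
E
python3 - <<'E'
from h import *
effector.close(5)
print(manip.solve_ik(at(-.035,.195,.2),ori()))
manip.move_pose(at(-.035,.195,.2),ori())
manip.servo_line(at(-.035,.195,.078),vel=.1)
print(manip.current_tool_pos()-at(-.035,.195,.078),manip.current_finger_gap(),manip.current_clock(),manip.current_force())
a=[cv2.resize(viewer.get_image(n)[s][:,:,::-1],(400,300),interpolation=cv2.INTER_CUBIC) for n,s in(("top",np.s_[200:380,220:460]),("scene",np.s_[120:300,200:440]))]
cv2.imwrite("pics/s2.png",np.hstack(a))
E
```

```text
[-0.07961844  0.19276762 -0.3510547   2.02379043  0.08178336  0.93812483
  1.45105226]
[0.00051158 0.00021627 0.00053906] 0.0005679084885643329 4.7417 [-0.14955602 -0.58519691 -0.6205632 ]
```

View pics/s2.png

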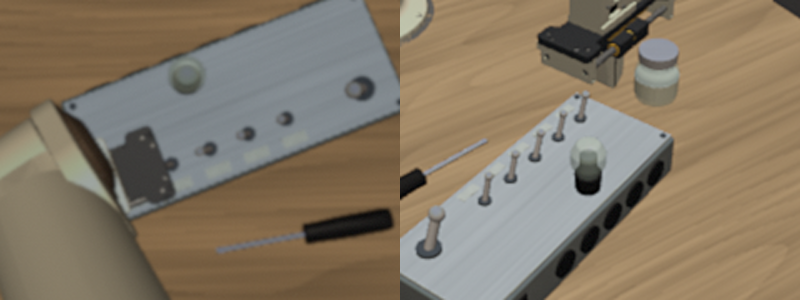

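Both halves show the closed fingers in line with the row just beyond lever 1 (right half, about (600,75)), clear of the jar, with all levers still on. Sweeping now.

```bash
python3 - <<'E'
from h import *
for y in(.12,.075,.03,-.015,-.07):
    manip.servo_line(at(-.035,y,.078),vel=.05)
    print(y,manip.current_force().round(2),(manip.current_tool_pos()-at(-.035,y,.078)).round(4),round(manip.current_clock(),2))
a=[cv2.resize(viewer.get_image(n)[s][:,:,::-1],(400,300),interpolation=cv2.INTER_CUBIC) for n,s in(("top",np.s_[200:350,260:460]),("scene",np.s_[150:300,180:380]))]
cv2.imwrite("pics/s3.png",np.hstack(a))
E
```

```text
0.12 [-0.44  2.12  1.58] [0.0001 0.0003 0.0001] 6.49
0.075 [-0.57  0.09  0.4 ] [ 0.     -0.0004 -0.0001] 7.54
0.03 [-0.29  0.27  0.59] [ 0.0001 -0.0003 -0.    ] 8.59
-0.015 [0.19 0.23 0.51] [ 0.0001 -0.0002 -0.    ] 9.64
-0.07 [0.36 0.49 0.85] [0.     0.0001 0.0001] 10.89
```

View pics/s3.png

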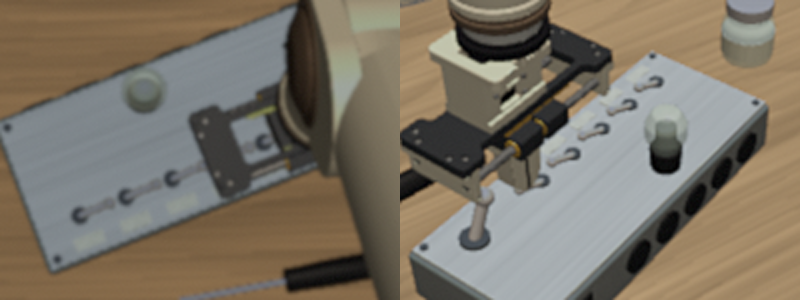

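Levers 1 to 4 lie over towards the main switch. The fingers are above lever 5 (right half, about (525,185)) and clear of the main ball at (483,197). Lifting straight up and checking.

```bash
python3 - <<'E'
from h import *
manip.servo_line(at(-.035,-.07,.25),vel=.12)
print(manip.current_force().round(2),manip.current_clock())
a=[cv2.resize(viewer.get_image(n)[s][:,:,::-1],(400,300),interpolation=cv2.INTER_CUBIC) for n,s in(("wrist",np.s_[:]),("scene",np.s_[150:390,150:470]))]
cv2.imwrite("pics/s4.png",np.hstack(a))
E
```

```text
[-0.16  0.14  0.17] 12.575
```

View pics/s4.png

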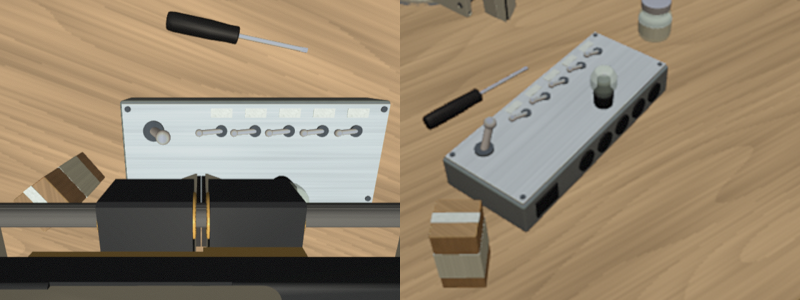

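All five small levers lie flat towards the main switch (left half, balls at (200..340,131)). The main switch still leans towards them, and the bystanders are where they were.

```bash
python3 -c "
from bench import manip; print(manip.hand_in())"
```

```text
the job is handed in; nothing more can be done
None
```

I tipped all five small levers to off in one light pass (force readings between levers about 3 N or less), left the main switch on and the bystanders in place, and handed the job in; it returned no verdict.

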